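Scoop up the gauge ball and hold it at the magnifier

TASK

Take the small scoop tray by its upright grip and, without touching the ball with the gripper, scoop the steel gauge ball out of the open-fronted wooden tray by sliding the scoop under it against the brass stop rail until it sits in the scoop's pocket. Carry it without tipping to the standing magnifier and hold it there, in the air, level and still, with the ball about 7 cm in front of the middle of the lens (on the side where the robot stands), the scoop not touching the magnifier. Finish while still holding the scoop there; leave everything else on the bench where it is.

Things in the scene. Friction and masses are not known exactly. Their poses are not given: they have to be found in the camera images.
- scoop_grip (a point): Scoop tray (aluminium, 110 to 210 g) with an upright wooden grip: middle of the grip's upper part, 55 mm above the scoop's flat underside. x points forward to the scoop's mouth, y to its left, z up. The grip is a vertical block 52 mm long (x), 14 mm wide (y), its top 77 mm above the underside. The scoop is 52 mm wide, ends 30 mm behind this point and starts flat on the bench.
- scoop_pocket (a point): Middle of the scoop's pocket, where the ball's centre comes to sit: 50 mm ahead (x) of the grip point and 39.5 mm below it. Pocket floor 3 mm above the underside; back wall's inner face 16 mm behind this point; rim (lip 2.5 mm over the floor) from 12 to 15 mm ahead. Side walls 18 mm tall, 44 mm apart inside, end 18 mm ahead of this point. A settled ball lies within 5 mm of it in x, 9 mm in y.
- scoop_front (a point): Middle of the scoop's front edge, at its underside, 89 mm ahead of the grip point and 55 mm below it. From the pocket rim (5.5 mm above the underside, 24 mm behind this edge) a flat ramp slopes down to this edge, which is 1.5 mm thick.
- ball_center (a point): The steel gauge ball, 25 mm in diameter, about 64 g: its centre. It starts at rest on the floor of the ball tray, just on the robot's side of the stop rail (its surface up to 23 mm from the rail), and rolls freely.
- rail_mid (a point): Middle of the ball tray's stop rail, a fixed round brass bar 6 mm thick, 194 mm long, straight along y, axis 14 mm above the bench. x is the scooping direction, away from the tray's open side. The scoop's ramp passes under the rail (7 mm gap over the floor); the ball does not, and the scoop's side walls stop against it, by when the ball has gone over the rim into the pocket.
- tray_floor (a point): Middle of the ball tray's cork floor, at the floor's surface 4 mm above the bench. The tray is fixed, wooden, 220 mm (x) by 212 mm (y) outside, without a wall at its -x side (nearest the robot); the other three sides have dark walls 6 mm thick, 22 mm above the bench. The stop rail is 75 mm from here along +x.
- lens (a point): Centre of the near face of the standing magnifier's lens, 170 mm above the bench. The magnifier is fixed: an upright round lens, 84 mm across with its brass ring, on a thin post, with a round foot 90 mm across and 14 mm tall. x is the lens axis, pointing away from the side where the ball is to be held; z is up.
- focus (a point): The magnifier's viewing spot: a point in the air on the lens axis, 70 mm in front of the lens (70 mm along -x from lens), 170 mm above the bench.
- end_button_ref (a point): Turned black end button, 20 mm wide at the foot, 24 mm tall, standing in the ball tray near one side wall; a bystander, the point is on its underside near its middle.
- spool_clamp_ref (a point): Spool clamp standing on end: two wooden discs 34 mm across on a steel screw, 90 mm tall; a bystander, the point is on its underside near its middle.
- varnish_jar_ref (a point): Amber glass jar with lid, 54 mm across, 75 mm tall; a bystander, the point is on its underside near its middle.
- block_plane_ref (a point): Small steel block plane, 110 x 34 mm, about 45 mm tall; a bystander, the point is on its underside near its middle.
- bridge_blank_ref (a point): Flat wooden bridge blank, about 38 x 41 mm, 5 mm thick, beside the magnifier; a bystander, the point is on its underside near its middle.
- chisel_ref (a point): Chisel lying flat, about 225 mm long, 23 mm thick; a bystander, the point is on its underside near its middle.
- glue_brush_ref (a point): Glue brush lying flat; a bystander, the point is on its underside near its middle.
Mind the look-alikes: they are no part of the job. What is shaped like the part that bears scoop_grip but purple or turquoise is not meant.

How it is judged:
By the outcome, as a careful person would: the job done as asked, in the order asked, and still so for the second after the job is handed in, while the arm keeps its last pose, push and grip.
It also fails if it takes over 56 s, if anything falls off the work surface, if the arm or the gripper's body presses on something with over 40 N, if the wrist force passes 120 N, or if a joint passes its speed limit or range.

ROBOT

A 6-joint arm with a two-finger parallel gripper is mounted at the origin on the work surface. World frame = base frame: x ahead of the robot, y to its left, z up, the work surface at z = 0. Lengths are in m, angles in degrees, forces in N, time in s.
With the tool pointing down it reaches from about 0.4 to 0.825 m from the base axis. Payload 7 kg.
Tool frame: the origin (TCP) lies midway between the tips of the shut fingers; the grasp point (between the pads) lies r.tcp_to_grasp behind it (r.tcp_to_grasp is the distance from the TCP to the grasp point, in m); x points along the fingers, y is the direction in which the jaws open and shut, and the axes are right-handed (so a half turn about x gives the same grasp; the last joint's range is limited). The gripper opens to 88 mm and grips with 3 to 60 N. Pads are 19 mm wide; open, the fingers measure 130 mm over their backs; the gripper's body (78 mm by 193 mm) begins 47 mm behind the grasp point.
Start: joints at [-55.858, 20.546, 0.682, 0, -70.136, -16.507], TCP at [0.204, -0.643, 0.191] pointing down, gripper open.
Joint ranges: [-176.03, 176.03], [-82.01, 121.73], [-58.28, 71.71], [-173.87, 95.51], [-174.79, -0.11], [-173.66, 173.66]. Speed limits (degrees/s): [136.94, 136.94, 172.46, 180, 180, 180].

INTERFACE

Orientations are given as [roll, pitch, yaw] about the fixed x, y, z axes, in that order (R = Rz(yaw) Ry(pitch) Rx(roll)).
In Python, from plant import r gives the robot as it stands.
- The arm moves only by the tool carry_out, never from a script. Its argument "moves" is a list of rows, each a list of 7 numbers: the shift along the world's x, y, z in mm, then the turn, a rotation vector about the world's x, y, z in rad, then the opening in per cent of the stroke, from 0 (shut) to 100 (fully open). In form: [[x, y, z, wx, wy, wz, claw], ...]. A call has 1 to 5 rows; each row is the pose to reach, as a shift and turn from the pose commanded when the call began; what a row does not reach only later rows make up. A row lasts 1/10 s, in which the tool goes at most 50 mm and 8.59 degrees, less where a joint would pass 70% of its speed; a pose out of reach is approached as far as the arm can. A call with a gripper value outside its range is refused whole. The fingers move at their own pace and stop on an object; "squeeze" is the grip in N (left out, the last holds). Time passes only in rows, so rows that repeat a pose let the fingers close. It gives the time, the measured TCP pose, the force and the opening at its end, in the units of the state.
- r.get_state(): the state, without advancing time (a new reading comes with each control period).
- r.capture(name): name is "side" or "top" or "wrist"; returns the picture (480x640x3 uint8, blue, green, red); there is no depth.
- r.camera_params(name): a dict with "K" (3x3 intrinsics, pixels), "rvec" (rotation vector, rad) and "tvec" (3), from world to camera coordinates, as OpenCV has them. Camera axes: x right, y down, z forward; pixel columns grow to the right and rows downward; lengths in m; the calibration is good to about 2 mm. A picture is of the moment at which its call begins: read the wrist's pose just before it. camera_params takes no time and is no camera call; for the wrist camera it gives the pose at the moment of the call.
- r.close_job(): hands the job in, once; it reports no verdict.
The state is a dict: "time_s": time; "joints": joint angles; "qd": joint speeds; "joint_torque": joint torques, N m; "tcp_pos": TCP position; "eef_rot": TCP orientation; "contact_force": force on the tool from outside, world axes, zero at the start; "moment": the same for the moment, N m; "gripper_width": finger opening in m.
Only numpy, scipy, OpenCV 4.12 (cv2) and the standard library are available. Lean on these libraries where they do the work, as an engineer would, in place of code of your own. Each camera call takes 0.05 s, during which the arm holds its last target. There are 200 camera calls.

## Working session

There is one attempt and no reset: what is moved stays moved. The work goes in short steps, Python scripts to look and compute and a tool call to move; the robot and the scene stay as the last step left them, time stands still between calls to the robot, and variables do not carry over. Pictures are saved under pics/ and viewed, about 8 in all and at most 12, crops included, and the job is handed in when it is done.

Besides the shell and the picture viewer there is one more tool, called as name(argument=value, ...) on one line, values as JSON. carry_out: Moves the arm, as the interface text tells. Its arguments: {"type":"object","properties":{"moves":{"type":"array"},"squeeze":{"type":"number"}},"required":["moves"]}

```bash
mkdir -p pics; ls; python3 - <<'E'
from plant import r
import cv2
s=r.get_state(); print(s['tcp_pos'],s['eef_rot'],s['gripper_width'],r.tcp_to_grasp,s['time_s'])
for n in('side','top'):
    cv2.imwrite(f'pics/{n}0.png',r.capture(n)); p=r.camera_params(n); print(n,p)
E
```

```text
pics
[ 0.20430951 -0.64276066  0.19020775] [ 94.18741469  89.90398068 111.81507155] 0.08803919764601696 0.0188 0.0
side {'K': array([[438.88966406,   0.        , 324.01718612],
       [  0.        , 438.88966406, 237.26882517],
       [  0.        ,   0.        ,   1.        ]]), 'rvec': array([ 0.61395804, -2.45176746,  1.40515717]), 'tvec': array([0.49480227, 0.25369999, 0.89249235])}
top {'K': array([[535.94159956,   0.        , 326.19427196],
       [  0.        , 535.94159956, 239.33592922],
       [  0.        ,   0.        ,   1.        ]]), 'rvec': array([ 2.12331068, -2.10447145,  0.18321492]), 'tvec': array([0.00522717, 0.58741663, 1.59948625])}
```

View pics/top0.png

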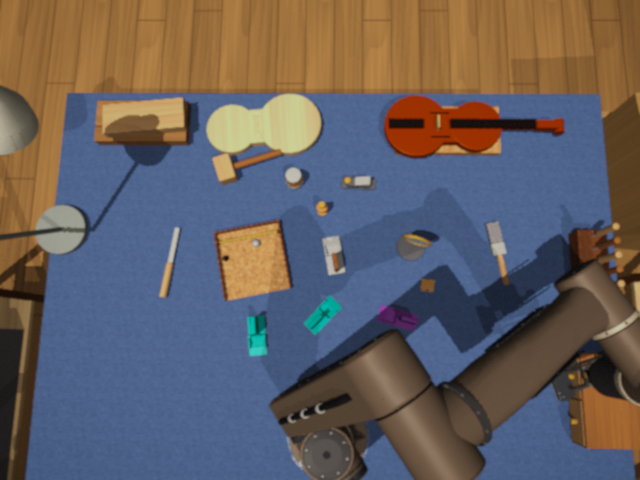

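View pics/side0.png

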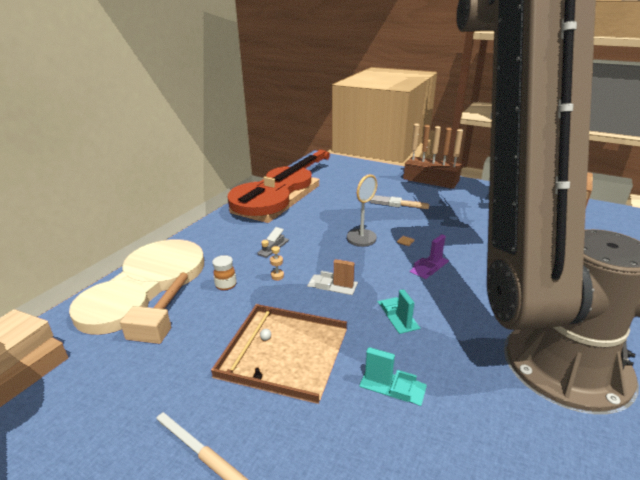

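The candidates in the top view are grey with a wood grip at (334,255), turquoise at (257,335) and (323,315), and purple at (398,317). Only the grey one matches aluminium with a wooden grip. The ball is at about (256,243) by the rail and the magnifier at about (413,245). I'll confirm with an enlarged crop.

```bash
python3 - <<'E'
import cv2,numpy as np
t=cv2.imread('pics/top0.png');s=cv2.imread('pics/side0.png')
a=cv2.resize(t[205:355,205:355],(600,600),interpolation=cv2.INTER_CUBIC); cv2.imwrite('pics/c_top.png',a)
b=cv2.resize(s[170:400,210:450],None,fx=2.6,fy=2.6,interpolation=cv2.INTER_CUBIC); cv2.imwrite('pics/c_side.png',b)
E
```

```text
(no output)
```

View pics/c_top.png

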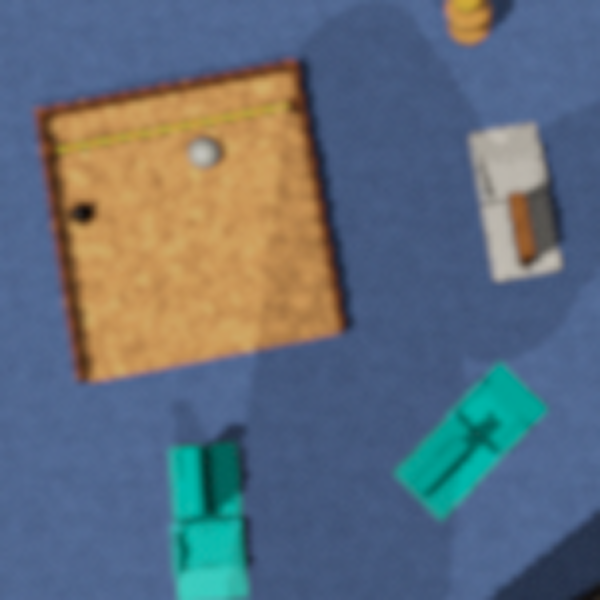

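View pics/c_side.png

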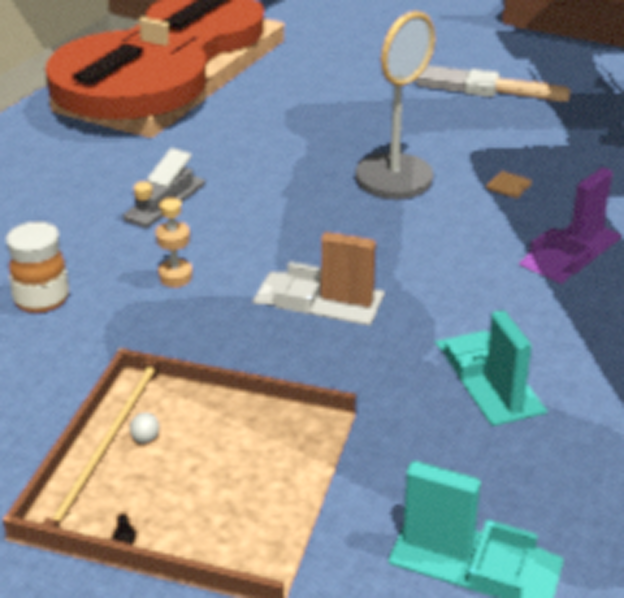

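The scoop meant is the grey one (top crop corners (470,133), (535,122), (495,282), (562,270)), with its mouth towards +x. The ball is at crop (205,153), just short of the rail (58,150)–(293,105). Next I work out the positions.

```bash
cat > h.py <<'E'
import cv2,numpy as np
from plant import r
from scipy.spatial.transform import Rotation as Ro
def ray(P,uv):
    R=cv2.Rodrigues(P['rvec'])[0]; d=R.T@np.linalg.solve(P['K'],[*uv,1]); return -R.T@np.ravel(P['tvec']),d
def at(P,uv,z):
    o,d=ray(P,uv); return o+d*(z-o[2])/d[2]
def crop(uv,o,k): return (np.array(uv)+.5)/k-.5+np.array(o)
def proj(P,X): return cv2.projectPoints(np.array(X,float).reshape(-1,3),P['rvec'],P['tvec'],P['K'],None)[0].reshape(-1,2)
E
python3 - <<'E'
from h import *
np.set_printoptions(precision=4,suppress=True)
T=r.camera_params('top');S=r.camera_params('side')
f=lambda u,z:at(T,crop(u,(205,205),4),z)
g=lambda u,z:at(S,crop(u,(210,170),2.6),z)
c=[f(u,.001) for u in((470,133),(535,122),(495,282),(562,270))]
fr=(c[0]+c[1])/2;bk=(c[2]+c[3])/2;d=fr-bk;print('scoop',fr,bk,np.hypot(*d[:2]),np.degrees(np.arctan2(d[1],d[0])))
# side view: grip top corners
print('grip top side',g((322,234),.077),g((376,240),.077), 'top',f((509,193),.077),f((529,193),.077),f((521,265),.077),f((536,262),.077))
print('ball',f((205,153),.0165),g((145,428),.0165))
a,b=f((58,150),.014),f((293,105),.014);d=a-b;print('rail',a,b,(a+b)/2,np.linalg.norm(d),np.degrees(np.arctan2(-d[0],d[1])))
print('tray far corners',f((38,108),.022),f((298,62),.022),'near',f((80,382),.022),f((347,330),.022))
print('foot',g((395,176),.007),'lens',g((409,48),.17))
print('decoys',f((205,480),.077),f((460,450),.077))
t=cv2.imread('pics/top0.png');cv2.imwrite('pics/c_lens.png',cv2.resize(t[215:300,370:450],None,fx=7,fy=7,interpolation=cv2.INTER_CUBIC))
E
```

```text
scoop [ 0.6073 -0.0014  0.001 ] [ 0.4881 -0.023   0.001 ] 0.1211374613881274 10.260966957165753
grip top side [ 0.5409 -0.0112  0.077 ] [ 0.4911 -0.0258  0.077 ] top [ 0.5416 -0.0076  0.077 ] [ 0.5417 -0.0228  0.077 ] [ 0.4867 -0.0171  0.077 ] [ 0.4891 -0.0284  0.077 ]
ball [0.5819 0.2338 0.0165] [0.5785 0.2351 0.0165]
rail [0.5839 0.3513 0.014 ] [0.6217 0.1654 0.014 ] [0.6028 0.2583 0.014 ] 0.1897091556917539 11.497474031117518
tray far corners [0.6162 0.367  0.022 ] [0.655  0.1614 0.022 ] near [0.4    0.3236 0.022 ] [0.4421 0.1176 0.022 ]
foot [ 0.571  -0.2543  0.007 ] lens [ 0.5607 -0.2537  0.17  ]
decoys [0.3243 0.2159 0.077 ] [0.3482 0.0271 0.077 ]
```

View pics/c_lens.png

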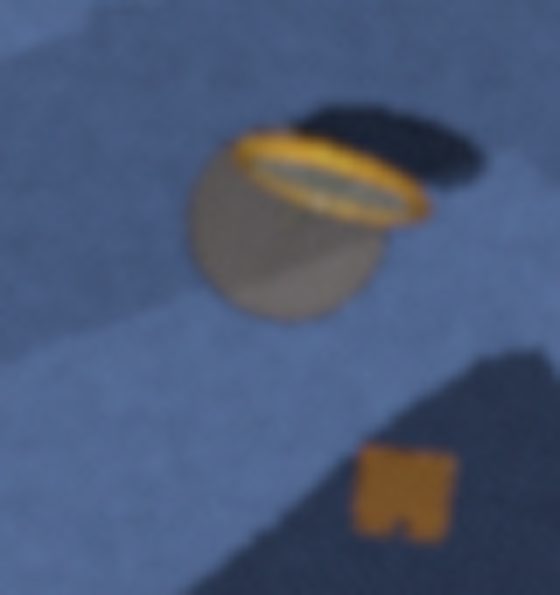

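The top crop shows the lens ring edge-on from (235,150) to (432,210), so the axis yaw is about −17°.

```bash
python3 - <<'E'
from h import *
np.set_printoptions(precision=4,suppress=True)
T=r.camera_params('top')
f=lambda u,z:at(T,crop(u,(370,215),7),z)
a,b=f((235,150),.17),f((432,210),.17);d=a-b
print('lens',a,b,(a+b)/2,np.linalg.norm(d),np.degrees(np.arctan2(-d[0],d[1])))
s=r.get_state();R=Ro.from_euler('xyz',s['eef_rot'],degrees=True);M=R.as_matrix();print(M, s['joints'])
for sg in(1,-1):
  y=np.radians(10.5);Y=sg*np.array([-np.sin(y),np.cos(y),0]);X=np.array([0,0,-1.]);G=np.c_[X,Y,np.cross(X,Y)]
  print(sg,(Ro.from_matrix(G)*R.inv()).as_rotvec())
print((np.array([.518,-.018,.25])-s['tcp_pos'])*1000)
E
```

```text
lens [ 0.5768 -0.2123  0.17  ] [ 0.5524 -0.2921  0.17  ] [ 0.5646 -0.2522  0.17  ] 0.08347535584096623 -16.99479957314461
[[-0.0006 -0.3029  0.953 ]
 [ 0.0014  0.953   0.3029]
 [-1.      0.0015 -0.0001]] [-55.8581  20.586    0.6383  -0.0171 -70.1365 -16.5069]
1 [-0.0014 -0.0005 -0.1244]
-1 [ 0.0008 -0.0021  3.0172]
[313.6971 624.8139  59.6717]
```

carry_out(moves=[[22,40,20,0,0,0,100],[44,80,40,0,0,0,100],[66,125,60,0,0,-0.05,100],[88,170,60,0,0,-0.09,100],[110,213,60,0,0,-0.124,100]])

```text
time_s: 0.6
tcp_pos: [0.3141, -0.4305, 0.2516]
eef_rot: [-35.7, 89.9, -25.3]
contact_force: [2.3, 0.6, 0.1]
gripper_width: 0.0875
```

carry_out(moves=[[21,42,0,0,0,0,100],[42,84,0,0,0,0,100],[63,126,0,0,0,0,100],[84,168,0,0,0,0,100],[104,208,0,0,0,0,100]])

```text
time_s: 1.1
tcp_pos: [0.4178, -0.2221, 0.2512]
eef_rot: [21.0, 90.0, 31.6]
contact_force: [0.5, -1.4, -1.0]
gripper_width: 0.0877
```

carry_out(moves=[[21,42,0,0,0,0,100],[42,84,0,0,0,0,100],[63,126,0,0,0,0,100],[84,168,0,0,0,0,100],[100,204,0,0,0,0,100]])

```text
time_s: 1.6
tcp_pos: [0.5181, -0.0178, 0.2509]
eef_rot: [140.9, 90.0, 151.4]
contact_force: [0.5, 0.1, -0.9]
gripper_width: 0.0876
```

```bash
python3 - <<'E'
from h import *
P=r.camera_params('wrist');im=r.capture('wrist');cv2.imwrite('pics/w1.png',im)
s=r.get_state();print(s['tcp_pos'],s['eef_rot'],s['time_s'],s['contact_force'])
import pickle;pickle.dump(P,open('w1.pkl','wb'))
y=np.radians(10.5);c=np.array([.518,-.018,0]);X=np.array([np.cos(y),np.sin(y),0]);Y=np.array([-X[1],X[0],0]);Z=np.array([0,0,1])
for n,p in dict(gripF=c+.026*X+.077*Z,gripB=c-.026*X+.077*Z,front=c+.089*X,fl=c+.089*X+.026*Y,br=c-.03*X-.026*Y).items(): print(n,proj(P,p)[0].round(1))
E
```

```text
[ 0.52021324 -0.01442985  0.25044653] [60.83051819 89.95970256 71.47551977] 1.65 [3.08212087 3.73791968 2.32333717]
gripF [322.5 234.3]
gripB [322.5 177.6]
front [322.8 269.9]
fl [345.7 270. ]
br [298.3 164.2]
```

View pics/w1.png

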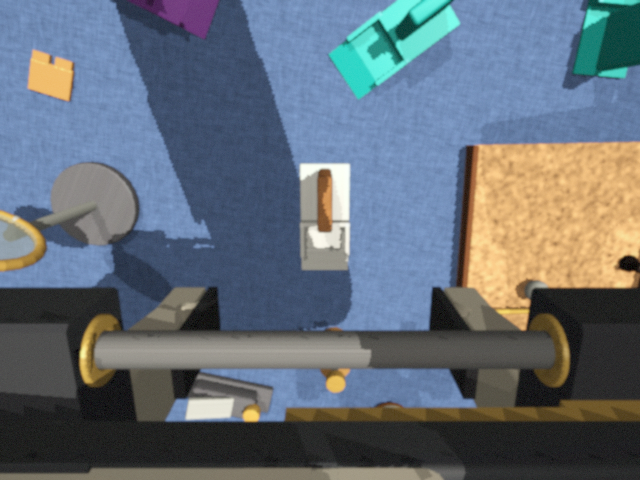

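The wrist view shows the aluminium scoop with its wood grip at (325,170)–(325,232), about 3 mm to +y of the prediction and square with the tool. I'll descend on it.

carry_out(moves=[[0,2,-45,0,0,0,100],[0,2,-90,0,0,0,100],[0,2,-135,0,0,0,100],[0,2,-175,0,0,0,100],[0,2,-205,0,0,0,100]])

```text
time_s: 2.15
tcp_pos: [0.5159, -0.0185, 0.0435]
eef_rot: [-178.9, 89.8, -168.4]
contact_force: [1.6, 0.8, -0.3]
gripper_width: 0.0881
```

carry_out(moves=[[0,0,-5,0,0,0,100],[0,0,-8,0,0,0,100],[0,0,-8,0,0,0,100]])

```text
time_s: 2.45
tcp_pos: [0.5184, -0.0179, 0.0392]
eef_rot: [-3.0, 89.9, 7.6]
contact_force: [0.0, 0.2, -0.1]
gripper_width: 0.0875
```

```bash
python3 - <<'E'
from h import *
for i in range(3):
  P=r.camera_params('wrist');im=r.capture('wrist')
  s=r.get_state();print(s['tcp_pos'],s['time_s'],s['contact_force'])
cv2.imwrite('pics/w2.png',im)
E
```

```text
[ 0.5187044  -0.01784038  0.03963534] 2.5 [-0.38311419  0.41852534 -0.26246805]
[ 0.51874316 -0.01779772  0.03977225] 2.55 [ 0.53664602 -0.55034358 -0.0223962 ]
[ 0.51861882 -0.017819    0.03970233] 2.6 [ 0.37428057 -0.69330894  0.02535809]
```

carry_out(moves=[[0,1,-3,0,0,0,100],[0,1,-3,0,0,0,30],[0,1,-3,0,0,0,5],[0,1,-3,0,0,0,5],[0,1,-3,0,0,0,5]], squeeze=50)

```text
time_s: 3.1
tcp_pos: [0.5176, -0.0171, 0.0352]
eef_rot: [-119.4, 90.0, -108.9]
contact_force: [-1.3, 0.3, -0.3]
gripper_width: 0.0611
```

carry_out(moves=[[0,0,0,0,0,0,0],[0,0,0,0,0,0,0],[0,0,0,0,0,0,0],[0,0,0,0,0,0,0],[0,0,0,0,0,0,0]])

```text
time_s: 3.6
tcp_pos: [0.5175, -0.0171, 0.0351]
eef_rot: [-174.4, 90.0, -163.8]
contact_force: [-0.2, -0.2, 0.2]
gripper_width: 0.0215
```

carry_out(moves=[[0,0,0,0,0,0,0],[0,0,0,0,0,0,0],[0,0,0,0,0,0,0],[0,0,0,0,0,0,0]])

```text
time_s: 4.0
tcp_pos: [0.5175, -0.0171, 0.0351]
eef_rot: [173.7, 90.0, -175.7]
contact_force: [-0.5, 0.4, -1.0]
gripper_width: 0.0127
```

carry_out(moves=[[0,0,10,0,0,0,0],[0,0,30,0,0,0,0],[0,0,65,0,0,0,0],[0,0,65,0,0,0,0],[0,0,65,0,0,0,0]])

```text
time_s: 4.5
tcp_pos: [0.5181, -0.0168, 0.1014]
eef_rot: [13.2, 89.9, 23.7]
contact_force: [0.0, -0.3, -1.3]
gripper_width: 0.0134
```

```bash
python3 - <<'E'
from h import *
import pickle
np.set_printoptions(precision=4,suppress=True)
W=r.camera_params('wrist');S=r.camera_params('side')
w=r.capture('wrist');s=r.capture('side');st=r.get_state();print(st['tcp_pos'],st['contact_force'],st['gripper_width'],st['time_s'])
print(Ro.from_euler('xyz',st['eef_rot'],degrees=True).as_matrix())
pickle.dump((W,st['tcp_pos']),open('w3.pkl','wb'))
cv2.imwrite('pics/w3.png',w);cv2.imwrite('pics/s3.png',s)
k=cv2.resize(s[190:420,210:410],None,fx=2.6,fy=2.6,interpolation=cv2.INTER_CUBIC)[:598]
wr=cv2.resize(w,(400,300));out=np.zeros((598,800,3),np.uint8)
out[:,:400]=cv2.resize(s[190:390,250:384],(400,598),interpolation=cv2.INTER_CUBIC);out[:300,400:]=cv2.resize(w[100:340,160:480],(400,300))
cv2.imwrite('pics/m3.png',out)
E
```

```text
[ 0.5169 -0.0172  0.0998] [-0.6703  0.6132 -1.0495] 0.013023301104265717 4.6
[[-0.0009 -0.1825  0.9832]
 [ 0.0001  0.9832  0.1825]
 [-1.      0.0002 -0.0008]]
```

View pics/m3.png

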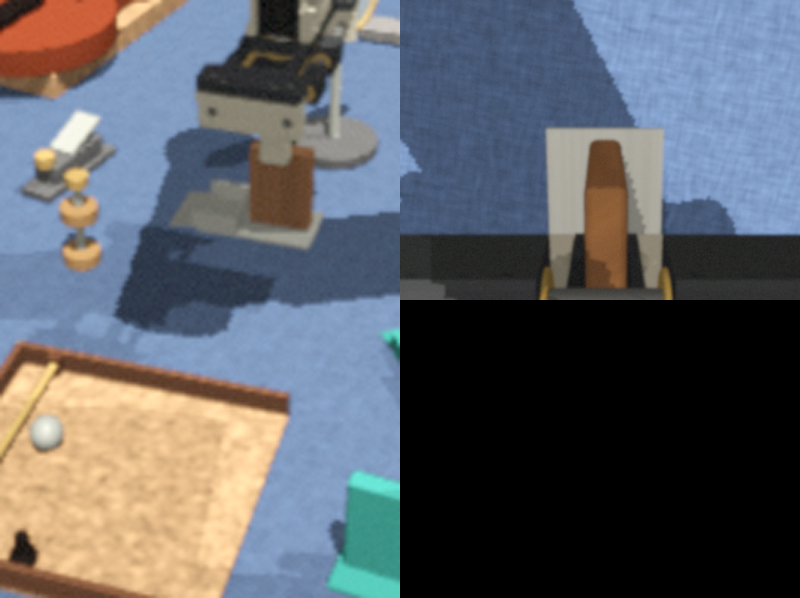

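Gripped and lifted level, with no drop. Now I measure the grip offset from the back edge, at wrist pixels (276.8,202.4) to (371.2,202.4).

```bash
python3 - <<'E'
from h import *
import pickle
np.set_printoptions(precision=4,suppress=True)
W,t=pickle.load(open('w3.pkl','rb'))
y=np.radians(10.5);X=np.array([np.cos(y),np.sin(y),0]);Y=np.array([-X[1],X[0],0])
a,b=at(W,(276.8,202.4),.0677),at(W,(371.2,202.4),.0677)
d=b-a;print('width',np.linalg.norm(d),'yaw',np.degrees(np.arctan2(-d[0],d[1])));m=(a+b)/2-t;print('back rel tcp x,y',m@X,m@Y)
E
```

```text
width 0.0524198501568779 yaw 10.495075749197573
back rel tcp x,y -0.029406167996224267 0.0014577608512393626
```

carry_out(moves=[[0,10,30,0,0,0,0],[-10,50,30,0,0,0,0],[-22,95,30,0,0,0,0],[-35,140,30,0,0,0.01,0],[-48,183,25,0,0,0.015,0]])

```text
time_s: 5.1
tcp_pos: [0.4687, 0.1673, 0.1248]
eef_rot: [-142.7, 90.0, -131.3]
contact_force: [0.8, 0.4, -0.8]
gripper_width: 0.0132
```

carry_out(moves=[[-10,25,0,0,0,0,0],[-19,42,-20,0,0,0,0],[-19,42,-50,0,0,0,0],[-19,42,-65,0,0,0,0],[-19,42,-72,0,0,0,0]])

```text
time_s: 5.6
tcp_pos: [0.449, 0.2068, 0.0508]
eef_rot: [-147.9, 89.7, -136.5]
contact_force: [0.2, -0.4, -0.7]
gripper_width: 0.013
```

```bash
python3 - <<'E'
from h import *
np.set_printoptions(precision=4,suppress=True)
t=r.capture('top');s=r.capture('side');st=r.get_state();print(st['tcp_pos'],st['contact_force'],st['time_s'])
print(Ro.from_euler('xyz',st['eef_rot'],degrees=True).as_matrix())
cv2.imwrite('pics/t4.png',t);cv2.imwrite('pics/s4.png',s)
out=np.zeros((600,800,3),np.uint8)
out[:,:400]=cv2.resize(t[205:325,210:290],(400,600),interpolation=cv2.INTER_CUBIC)
out[:,400:]=cv2.resize(s[280:430,220:320],(400,600),interpolation=cv2.INTER_CUBIC)
cv2.imwrite('pics/m4.png',out)
E
```

```text
[0.4498 0.2071 0.0519] [ 0.4625 -0.1115 -0.9872] 5.7
[[-0.0022 -0.1974  0.9803]
 [-0.0023  0.9803  0.1974]
 [-1.     -0.0018 -0.0026]]
```

View pics/m4.png

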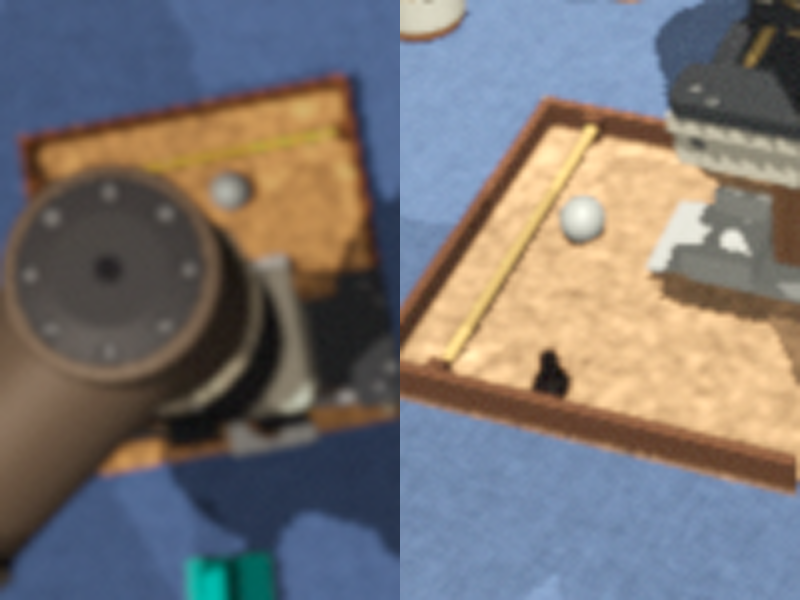

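The ball is at top crop (231,188). The scoop's front edge in the side crop runs (650,270)–(690,205), ahead of the ball at (582,218). I'll check the lateral alignment from these.

```bash
python3 - <<'E'
from h import *
np.set_printoptions(precision=4,suppress=True)
S=r.camera_params('side');T=r.camera_params('top')
g=lambda u,z:at(S,crop(u,(220-400/4,280),4),z)
X=np.array([.9803,.1974,0]);Y=np.array([-.1974,.9803,0])
t=r.get_state()['tcp_pos']
for n,p in dict(f1=g((650,270),.0175),f2=g((690,205),.0175),ballS=g((582,218),.0165),ballT=at(T,crop((231,188),(210,205),5),.0165),b1=at(T,crop((230,445),(210,205),5),.018),b2=at(T,crop((318,432),(210,205),5),.018)).items(): print(n,p,'rel',(p-t)@X,(p-t)@Y)
E
```

```text
f1 [0.5252 0.2513 0.0175] rel 0.0826225660869569 0.028460454948082966
f2 [0.5328 0.2    0.0175] rel 0.07994626508737361 -0.0233817514449685
ballS [0.5794 0.2349 0.0165] rel 0.13257149534191567 0.0017045112014766953
ballT [0.5841 0.2341 0.0165] rel 0.13696857960547976 -3.581194206616484e-05
b1 [0.4213 0.2288 0.018 ] rel -0.023618397623623028 0.026845554604630666
b2 [0.4299 0.1742 0.018 ] rel -0.025989953652676482 -0.028321293227140863
```

carry_out(moves=[[0,0,-6,0,0,0,0],[0,0,-10,0,0,0,0],[0,0,-11,0,0,0,0],[0,0,-12,0,0,0,0],[0,0,-12,0,0,0,0]])

```text
time_s: 6.2
tcp_pos: [0.4506, 0.2079, 0.0413]
eef_rot: [35.7, 90.0, 47.0]
contact_force: [-0.5, 0.4, -1.1]
gripper_width: 0.0132
```

carry_out(moves=[[0,0,-0.5,0,0,0,0],[0,0,-0.5,0,0,0,0],[0,0,-0.5,0,0,0,0]])

```text
time_s: 6.5
tcp_pos: [0.4506, 0.2079, 0.0408]
eef_rot: [34.5, 90.0, 45.9]
contact_force: [0.3, 0.8, -1.3]
gripper_width: 0.013
```

carry_out(moves=[[0,0,-0.5,0,0,0,0],[0,0,-1,0,0,0,0],[0,0,-1,0,0,0,0],[0,0,-1,0,0,0,0]])

```text
time_s: 6.9
tcp_pos: [0.4505, 0.2079, 0.0396]
eef_rot: [-152.9, 90.0, -141.5]
contact_force: [-0.4, -0.6, -1.1]
gripper_width: 0.0131
```

carry_out(moves=[[0,0,-0.5,0,0,0,0],[0,0,-0.5,0,0,0,0],[0,0,-0.5,0,0,0,0]])

```text
time_s: 7.2
tcp_pos: [0.4506, 0.2079, 0.0392]
eef_rot: [64.5, 90.0, 75.9]
contact_force: [-0.5, 0.1, -1.1]
gripper_width: 0.0131
```

carry_out(moves=[[0,0,-0.5,0,0,0,0],[0,0,-0.5,0,0,0,0],[0,0,-0.5,0,0,0,0]])

```text
time_s: 7.5
tcp_pos: [0.4507, 0.2078, 0.039]
eef_rot: [-26.3, 90.0, -14.9]
contact_force: [-1.8, -1.7, 5.1]
gripper_width: 0.0133
```

carry_out(moves=[[0,0,-0.4,0,0,0,0],[0,0,-0.4,0,0,0,0],[0,0,-0.4,0,0,0,0]])

```text
time_s: 7.8
tcp_pos: [0.4508, 0.2079, 0.039]
eef_rot: [1.4, 90.0, 12.8]
contact_force: [-2.3, -2.1, 8.9]
gripper_width: 0.013
```

Floor contact comes at TCP z = 39.0 mm, which matches the expected height. I'll ease off the pressure slightly and slide in.

carry_out(moves=[[3.9,0.8,0.4,0,0,0,0],[9.8,2,0.4,0,0,0,0],[15.7,3.2,0.4,0,0,0,0],[21.6,4.3,0.4,0,0,0,0],[27.4,5.5,0.4,0,0,0,0]])

```text
time_s: 8.3
tcp_pos: [0.4787, 0.2137, 0.039]
eef_rot: [15.5, 90.0, 26.9]
contact_force: [-3.4, 0.6, 6.9]
gripper_width: 0.0128
```

carry_out(moves=[[3.9,0.8,0,0,0,0,0],[6.9,1.4,0,0,0,0,0],[9.8,2,0,0,0,0,0],[12.7,2.6,0,0,0,0,0],[15.7,3.2,0,0,0,0,0]])

```text
time_s: 8.8
tcp_pos: [0.4943, 0.2168, 0.039]
eef_rot: [11.4, 90.0, 22.8]
contact_force: [-2.1, 0.2, 7.7]
gripper_width: 0.0132
```

carry_out(moves=[[3.9,0.8,0,0,0,0,0],[7.8,1.6,0,0,0,0,0],[11.8,2.4,0,0,0,0,0],[15.7,3.2,0,0,0,0,0],[19.6,3.9,0,0,0,0,0]])

```text
time_s: 9.3
tcp_pos: [0.5138, 0.2207, 0.039]
eef_rot: [6.9, 90.0, 18.3]
contact_force: [-2.9, -0.3, 7.8]
gripper_width: 0.0134
```

carry_out(moves=[[3.9,0.8,0,0,0,0,0],[7.8,1.6,0,0,0,0,0],[11.8,2.4,0,0,0,0,0],[15.7,3.2,0,0,0,0,0],[17.6,3.5,0,0,0,0,0]])

```text
time_s: 9.8
tcp_pos: [0.5316, 0.2242, 0.039]
eef_rot: [4.7, 90.0, 16.1]
contact_force: [-3.4, -0.7, 8.3]
gripper_width: 0.0129
```

carry_out(moves=[[2,0.4,0,0,0,0,0],[3.9,0.8,0,0,0,0,0],[3.9,0.8,0,0,0,0,0]])

```text
time_s: 10.1
tcp_pos: [0.5356, 0.225, 0.039]
eef_rot: [0.3, 90.0, 11.7]
contact_force: [-0.9, -0.9, 6.1]
gripper_width: 0.0131
```

carry_out(moves=[[1,0.2,0,0,0,0,0],[2,0.4,0,0,0,0,0],[2,0.4,0,0,0,0,0]])

```text
time_s: 10.4
tcp_pos: [0.5366, 0.2251, 0.039]
eef_rot: [-161.9, 89.9, -150.5]
contact_force: [-6.8, -0.2, 9.9]
gripper_width: 0.0128
```

```bash
python3 - <<'E'
from h import *
s=r.capture('side');t=r.capture('top');st=r.get_state();print(st['tcp_pos'],st['contact_force'],st['time_s'])
out=np.zeros((600,800,3),np.uint8)
out[:,:400]=cv2.resize(t[205:325,210:290],(400,600),interpolation=cv2.INTER_CUBIC)
out[:,400:]=cv2.resize(s[280:430,220:320],(400,600),interpolation=cv2.INTER_CUBIC)
cv2.imwrite('pics/m5.png',out)
E
```

```text
[0.53662582 0.22507897 0.03899317] [-5.05534628 -0.92613767  8.49986197] 10.5
```

View pics/m5.png

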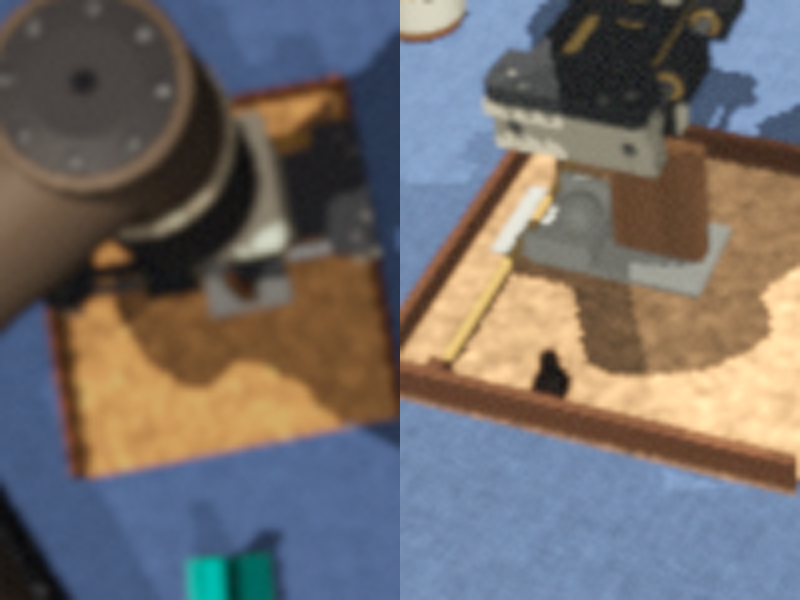

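The ball is seen as a grey sphere in the pocket, at side crop (585,215), and the walls are against the rail. I'll back out gently, then lift.

carry_out(moves=[[-2,-0.4,0.4,0,0,0,0],[-4.9,-1,0.4,0,0,0,0],[-9.8,-2,0.4,0,0,0,0],[-15.7,-3.1,0.4,0,0,0,0],[-22.5,-4.5,0.4,0,0,0,0]])

```text
time_s: 11.0
tcp_pos: [0.5139, 0.2207, 0.039]
eef_rot: [20.7, 90.0, 32.1]
contact_force: [0.8, 1.1, 1.9]
gripper_width: 0.0136
```

carry_out(moves=[[-6.9,-1.4,0,0,0,0,0],[-12.7,-2.6,0,0,0,0,0],[-16.7,-3.3,1,0,0,0,0],[-18.6,-3.7,4,0,0,0,0],[-18.6,-3.7,9,0,0,0,0]])

```text
time_s: 11.5
tcp_pos: [0.4947, 0.2165, 0.0478]
eef_rot: [-156.9, 89.9, -145.5]
contact_force: [0.5, 0.9, -1.2]
gripper_width: 0.0127
```

carry_out(moves=[[0,0,7,0,0,0,0],[0,0,17,0,0,0,0],[0,0,30,0,0,0,0],[0,0,43,0,0,0,0],[0,0,54,0,0,0,0]])

```text
time_s: 12.0
tcp_pos: [0.496, 0.2172, 0.1035]
eef_rot: [27.0, 89.9, 38.4]
contact_force: [-0.5, -0.1, -2.3]
gripper_width: 0.0133
```

carry_out(moves=[[0,0,12,0,0,0,0],[0,0,26,0,0,0,0],[0,0,40,0,0,0,0],[0,0,48,0,0,0,0],[0,0,50,0,0,0,0]])

```text
time_s: 12.5
tcp_pos: [0.4961, 0.2173, 0.1533]
eef_rot: [29.6, 89.9, 40.9]
contact_force: [-0.0, -0.8, -1.6]
gripper_width: 0.013
```

```bash
python3 - <<'E'
from h import *
s=r.capture('side');w=r.capture('wrist');st=r.get_state();print(st['tcp_pos'],st['contact_force'],st['time_s'])
print(Ro.from_euler('xyz',st['eef_rot'],degrees=True).as_matrix().round(4))
p=proj(r.camera_params('side'),st['tcp_pos'])[0].astype(int);print(p)
c=s[max(p[1]-60,0):p[1]+60,max(p[0]-80,0):p[0]+80]
cv2.imwrite('pics/s6.png',cv2.resize(c,None,fx=5,fy=5,interpolation=cv2.INTER_CUBIC))
E
```

```text
[0.49553542 0.21703761 0.15210385] [-0.56012937  0.29864225 -2.60081947] 12.6
[[ 0.000e+00 -1.974e-01  9.803e-01]
 [ 3.000e-04  9.803e-01  1.974e-01]
 [-1.000e+00  3.000e-04  1.000e-04]]
[300 290]
```

View pics/s6.png

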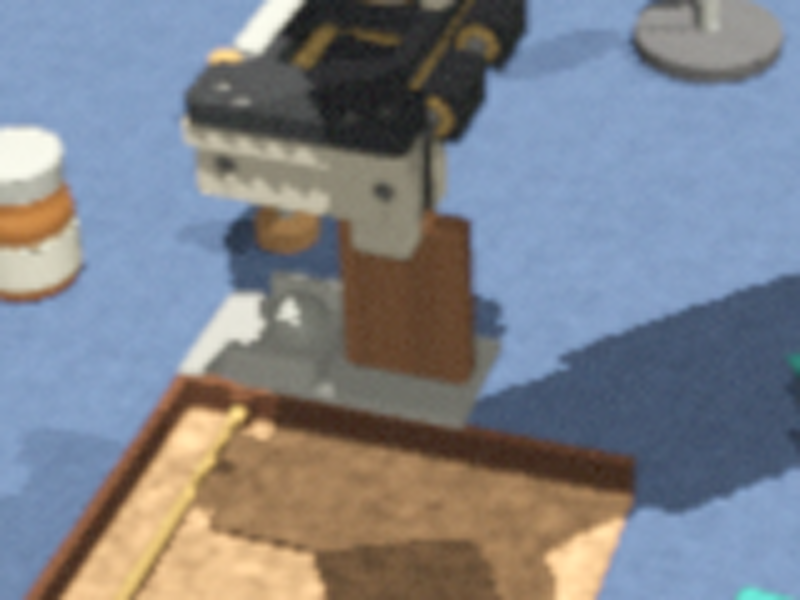

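The ball is riding in the pocket at side crop (300,330), the scoop is level and the tray is empty. Target TCP is about (0.444, −0.217, 0.190) with scoop yaw −17°, so the shift is about (−52, −434, +37) mm with a turn of −0.495 rad. I'll move smoothly.

carry_out(moves=[[0,-3,5,0,0,0,0],[0,-9,12,0,0,0,0],[0,-18,21,0,0,0,0],[0,-30,30,0,0,0,0],[0,-45,36,0,0,0,0]])

```text
time_s: 13.1
tcp_pos: [0.4959, 0.1711, 0.1893]
eef_rot: [17.1, 89.9, 28.5]
contact_force: [0.1, -0.3, -2.3]
gripper_width: 0.0133
```

carry_out(moves=[[-1,-18,1,0,0,-0.015,0],[-3,-38,1,0,0,-0.04,0],[-6,-60,1,0,0,-0.07,0],[-10,-82,1,0,0,-0.105,0],[-14,-104,1,0,0,-0.14,0]])

```text
time_s: 13.6
tcp_pos: [0.4809, 0.0659, 0.189]
eef_rot: [177.1, 90.0, -179.7]
contact_force: [0.2, -0.9, -1.6]
gripper_width: 0.0129
```

carry_out(moves=[[-3,-22,0,0,0,-0.035,0],[-6,-44,0,0,0,-0.07,0],[-9,-66,0,0,0,-0.105,0],[-13,-88,0,0,0,-0.14,0],[-16,-110,0,0,0,-0.17,0]])

```text
time_s: 14.1
tcp_pos: [0.4645, -0.044, 0.189]
eef_rot: [133.4, 90.0, 126.9]
contact_force: [1.1, 0.1, -1.7]
gripper_width: 0.013
```

carry_out(moves=[[-3,-22,0,0,0,-0.035,0],[-6,-44,0,0,0,-0.07,0],[-9,-66,0,0,0,-0.1,0],[-13,-86,0,0,0,-0.13,0],[-16,-104,0,0,0,-0.155,0]])

```text
time_s: 14.6
tcp_pos: [0.4483, -0.1479, 0.189]
eef_rot: [178.4, 90.0, 163.0]
contact_force: [0.8, -0.1, -1.8]
gripper_width: 0.0133
```

carry_out(moves=[[-2,-16,0,0,0,-0.015,0],[-4,-30,0,0,0,-0.025,0],[-5,-42,0,0,0,-0.03,0],[-6,-50,0,0,0,-0.03,0],[-6,-55,0,0,0,-0.03,0]])

```text
time_s: 15.1
tcp_pos: [0.4431, -0.2018, 0.189]
eef_rot: [174.0, 90.0, 157.0]
contact_force: [0.1, 0.7, -2.3]
gripper_width: 0.0132
```

```bash
python3 - <<'E'
from h import *
import pickle
s=r.capture('side');t=r.capture('top');w=r.capture('wrist');st=r.get_state();print(st['tcp_pos'],st['contact_force'],st['time_s'])
M=Ro.from_euler('xyz',st['eef_rot'],degrees=True).as_matrix();print(M.round(4))
cv2.imwrite('pics/s7.png',s);cv2.imwrite('pics/t7.png',t)
p=proj(r.camera_params('side'),st['tcp_pos'])[0].astype(int);q=proj(r.camera_params('top'),st['tcp_pos'])[0].astype(int);print(p,q)
x0,y0=p[0]-60,max(p[1]-60,0)
out=np.zeros((600,800,3),np.uint8)
out[:,:500]=cv2.resize(s[y0:y0+120,x0:x0+100],(500,600),interpolation=cv2.INTER_CUBIC)
out[:,500:]=cv2.resize(t[q[1]-80:q[1]+40,q[0]-30:q[0]+30],(300,600),interpolation=cv2.INTER_CUBIC)
cv2.imwrite('pics/m7.png',out);print(x0,y0,q-[30,80])
E
```

```text
[ 0.44356882 -0.20110346  0.1889896 ] [-0.59051992  0.47285608 -2.2536716 ] 15.25
[[-1.000e-04  2.923e-01  9.563e-01]
 [ 1.000e-04  9.563e-01 -2.923e-01]
 [-1.000e+00  1.000e-04 -1.000e-04]]
[400 197] [400 281]
340 137 [370 201]
```

View pics/m7.png

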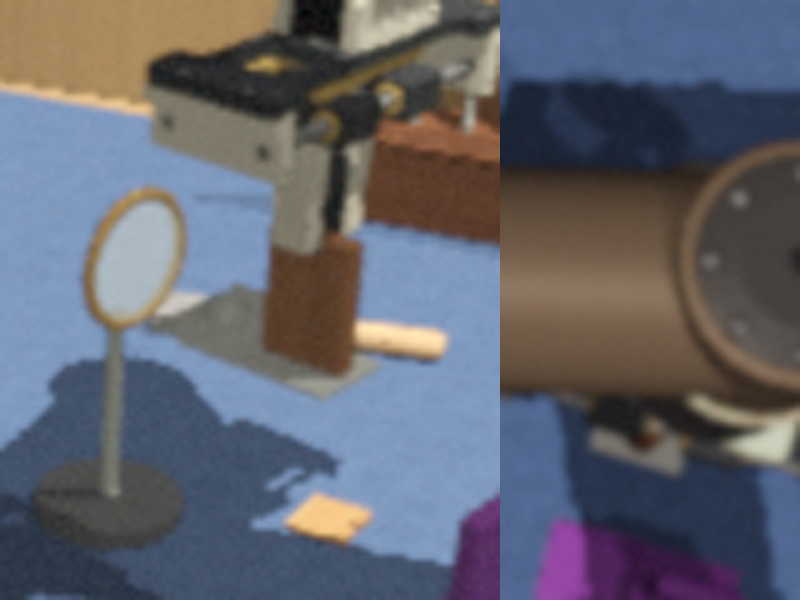

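The scoop is level in front of the magnifier, clear of it, with the pocket at about (225,310) in the crop. It's in shadow, so the final picture needs brightening. About 15 mm of travel in −y is left.

carry_out(moves=[[0,-3,0.3,0,0,0,0],[0.5,-7,0.6,0,0,0,0],[0.5,-11,0.6,0,0,0,0],[0.5,-14,0.6,0,0,0,0],[0.5,-15.5,0.6,0,0,0,0]])

```text
time_s: 15.75
tcp_pos: [0.4441, -0.2168, 0.1896]
eef_rot: [-155.3, 90.0, -172.3]
contact_force: [0.2, -0.2, -1.5]
gripper_width: 0.0131
```

carry_out(moves=[[0,0,0,0,0,0,0],[0,0,0,0,0,0,0],[0,0,0,0,0,0,0],[0,0,0,0,0,0,0],[0,0,0,0,0,0,0]])

```text
time_s: 16.25
tcp_pos: [0.4441, -0.2164, 0.1897]
eef_rot: [46.0, 90.0, 29.0]
contact_force: [-0.1, 0.0, -1.5]
gripper_width: 0.0131
```

```bash
python3 - <<'E'
from h import *
np.set_printoptions(precision=4,suppress=True)
F=[];ims=[]
for i in range(12):
    ims.append(r.capture('side').astype(float));st=r.get_state();F.append(st['contact_force'])
F=np.array(F);print('F',F.mean(0),F.std(0)/12**.5,st['tcp_pos'],st['time_s'])
M=Ro.from_euler('xyz',st['eef_rot'],degrees=True).as_matrix();print(M)
S=r.camera_params('side');pk=st['tcp_pos']+.05*M[:,2]+[0,0,.0155-.0351]
print('pocket',pk,proj(S,pk),'lens',proj(S,[.5627,-.253,.17]))
s=np.mean(ims,0)
c=s[140:220,335:435]; c=cv2.resize(c,None,fx=8,fy=7.5 ,interpolation=cv2.INTER_CUBIC).clip(0,255)
c=(255*(c/255)**.6).astype(np.uint8)[:600]
cv2.imwrite('pics/f8.png',c)
E
```

```text
F [-0.0578 -0.0981 -1.7278] [0.1667 0.1474 0.1321] [ 0.4442 -0.2165  0.1897] 16.85
[[ 0.      0.2919  0.9564]
 [ 0.      0.9564 -0.2919]
 [-1.      0.      0.    ]]
pocket [ 0.492  -0.2311  0.1701] [[387.0942 195.9439]] lens [[366.2546 188.1053]]
```

View pics/f8.png

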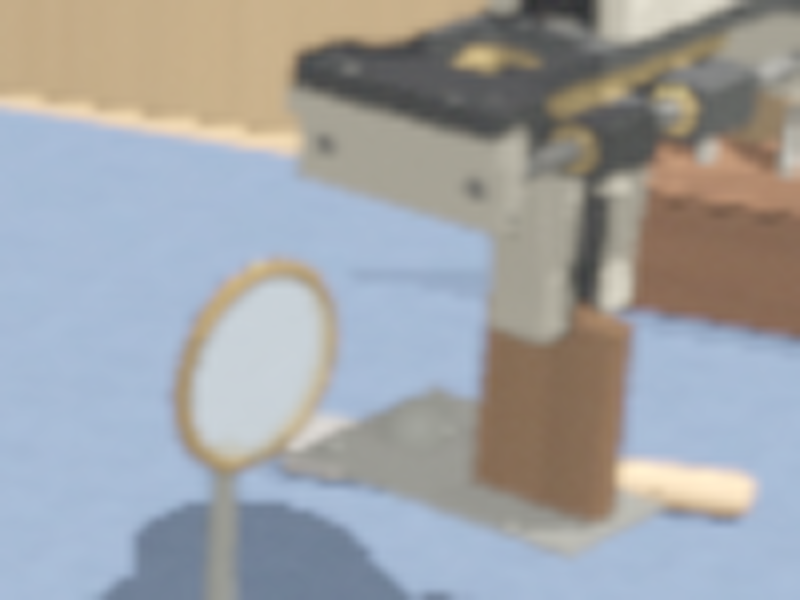

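The ball's faint sphere is in the pocket at crop (420,420), which is pixel (387.5,196). The prediction was (387.1,195.9). The mean load has risen by about 0.63 N, matching 64 g. There is a clear gap to the lens, so I'll hand in.

```bash
python3 -c "
from plant import r
print(r.close_job())"
```

```text
the job is handed in; nothing more can be done
None
```

The scoop is holding the ball level and still in front of the magnifier, and the job was handed in at about 17 s of the 56 s limit. I took the aluminium scoop by its wooden grip and slid it along the tray floor under the ball until the side walls met the rail. I then backed out, lifted, and carried it level to the lens.

What the last checks showed:
- **Position:** from the arm's pose, the pocket point is at (0.492, −0.231, 0.170) m. That is on my estimate of the focus spot, about 70 mm in front of the lens.
- **Level:** tilt measured as zero at the end.
- **Ball in the pocket:** it was only faintly visible, in shadow, at pixel (387.5,196), against a predicted (387.1,195.9). The load rose by about 0.6 N, which fits the 64 g ball.
- **Clearance:** the scoop's front edge should be about 3 cm short of the lens, and nothing appeared to touch. The highest contact force I saw was about 12 N.

**What disagreed:** the two camera estimates of the lens centre differed by about 4 mm, so I used roughly their average. I assumed the lens's near face is 4 mm in front of that. The 70 mm distance is therefore good to only a few millimetres.

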